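# Slide the weighing scale under the grinder and start the dose

## Robot

A 6-joint arm with a two-finger parallel gripper is mounted at the origin on a cart in front of the work surface, level with it; the furniture and walls round the work are solid. World frame = base frame: x ahead of the robot, y to its left, z up, the work surface at z = 0. Lengths are in mm, angles in degrees, forces in N, time in s.
With the tool pointing down it reaches from about 300 to 850 mm from the base axis. Payload 4.2 kg.
Tool frame: the origin (TCP) lies on the centre line of the jaws, within the pads' length; the fingertips stand 11 mm ahead of it and the grasp point (between the pads) lies 8 mm behind it; z points along the fingers, y is the line along which they close (so a half turn about z gives the same grasp; the last joint's range is limited). The gripper opens to 91 mm and grips with 3 to 60 N. Pads are 32 mm wide; open, the fingers measure 118 mm over their backs; the gripper's body (76 mm by 178 mm) begins 60 mm behind the grasp point.
Start: joints at [65.374, 18.312, 89.639, -0, 72.044, -1.146], TCP at [229.1, 527.408, 188.676] pointing down, gripper open.
Joint ranges: [-177.97, 177.97], [-48.28, 115.42], [12.27, 149.76], [-77.06, 257.06], [2.81, 150.46], [-146.56, 146.56]. Speed limits (degrees/s): [147.25, 147.25, 180, 180, 180, 180].

## Interface

Orientations are given as [roll, pitch, yaw] about the fixed x, y, z axes, in that order (R = Rz(yaw) Ry(pitch) Rx(roll)).
In Python, from workcell import env, grab_frame, camera_model, models gives the robot as it stands.
- The arm moves only by the shell command python3 -m crank 'ROWS' [FORCE]. ROWS is text: rows parted by semicolons, each of 7 numbers parted by spaces: the closure, from -1 (fully open) to 1 (shut), so that 0 is half open, then the shift along the tool's x, y, z in mm, then the turn, a rotation vector about the tool's x, y, z in degrees. A call has 1 to 10 rows; each row shifts and turns the commanded pose from where the row before left it, along the tool's axes as they then stand; what a row does not reach is not made up. A row lasts 1/8 s, in which the tool goes at most 62.5 mm and 10.7 degrees, less where a joint would pass 70% of its speed; a pose out of reach is approached as far as the arm can. A call is refused whole if a number of a shift passes 62.5 or a number of a turn 10.7, either way. A call with a gripper value outside its range is refused whole. The fingers move at their own pace and stop on an object; FORCE is the grip in N (left out, the last holds). Time passes only in rows, so rows that do not move let the fingers close. It gives the time, the measured TCP pose, the force, the opening and the grip force at its end, in the units of the state.
- env.state(): the state, without advancing time (a new reading comes with each control period).
- grab_frame(name): name is "scene" or "top"; returns the picture (420x560x3 uint8, blue, green, red); there is no depth.
- camera_model(name): a dict with "K" (3x3 intrinsics, pixels), "R" (3x3) and "t" (3): a world point X has camera coordinates R X + t. Camera axes: x right, y down, z forward; pixel columns grow to the right and rows downward; lengths in mm; the calibration is good to about 2 mm. A picture is of the moment at which its call begins. camera_model takes no time and is no camera call.
- env.job_done(): hands the job in; it is judged then, once.
Trained networks look in the newest picture that a camera, given by its name, has taken for a name from the list of things; names that differ only in an ending like _2 or _b are one class to them, and where a whole thing is asked for, a point or a joint stands for the part that bears it (a point fixed in the world has none). Each returns a list of dicts, best first, with "p" (0 to 1); they miss things now and then, are a little off and sometimes report something else, mostly with a low value. They report only what shows in the picture. A call takes as long as a camera call. They do not tell look-alikes from the thing itself.
- models.search_frame(name, camera): "point" ([x, y, z] in mm, in world coordinates, good to about 4 mm: the middle of the surface that is visible of it).
The state is a dict: "time_s": time; "qpos": joint angles; "qvel": joint speeds; "effort": joint torques, N m; "ee_pos": TCP position; "ee_rot": TCP orientation; "force": force on the tool from outside, world axes, zero at the start; "torque": the same for the moment, N m; "gripper_width": finger opening in mm; "gripper_force": force on a finger pad.
Only numpy, scipy, OpenCV 4.12 (cv2) and the standard library are available. Lean on these libraries where they do the work, as an engineer would, in place of code of your own. Each camera call takes 0.05 s, during which the arm holds its last target. There are 200 camera calls.

## Task

Get the grinder ready to weigh a dose: push the scale, with the dosing cup standing on it, along the worktop and in between the grinder's two feet until the cup stands centred under the spout, then press the start button on top of the grinder's head and come away. Only push the scale with the fingers, gently enough that the cup stays standing on it: do not lift the scale or touch the cup, and leave the other things where they are. Start must not be pressed before the cup is under the spout.

Things in the scene. Friction and masses are not known exactly. Their poses are not given: they have to be found in the camera images.
- grinder: coffee grinder, brushed aluminium, fixed, left of the work, its front facing the robot's right. Origin on the worktop straight below the spout; +x points into the machine (the way the scale is pushed), +y left of that, z up. Burr head over the feet: x -32 to 100, y -42 to 42, z 129 to 191 mm. Column from x = 72 mm, 112 mm wide, 232 mm tall; hopper on it to 352 mm, front at x = 68 mm
- lane_mouth (a point): middle of the opening between the toes of the grinder's two feet, on the worktop (grinder x = -70 mm). The feet run straight along grinder x, 22 mm wide, 23 mm high, inner faces at y = +56 and -56 mm (112 mm apart), toes rounded (11 mm radius). The base bridge closes the far end, face at grinder x = +67 mm: no stop to push against, the cup is centred 15 to 30 mm before the scale would reach it
- spout (a point): outlet of the grinder's spout, 28 mm wide, at its underside centre, 97 mm above the worktop (on the grinder's origin axis)
- start_button (a joint): travel of the round dark grey start button on top of the grinder's head, 24 mm wide in a 40 mm dark ring; 0 out, 0.006 m fully down; sprung, about 1.5 N to move and 5 N fully down, comes back by itself; it counts as pressed beyond 0.004 m
- start_button_top (a point): centre of the start button's top face (213 mm above the worktop); it is pressed straight down
- scale: flat black brewing scale, 132 (x) x 106 (y) x 20 mm, 0.27 to 0.45 kg. Origin under its centre, +x the long way, away from the display strip; starts with +x roughly towards the grinder, clear of the feet. Upright sides up to 15 mm height; weighing plate on top x -33 to +61, y -50 to +50 mm. It slides on the worktop and has 3 mm to spare either side between the feet
- dosing_cup: round steel dosing cup, 59 mm wide, 52 mm high, open at the top, about 0.09 kg, standing loose on the weighing plate of the scale, somewhat nearer the grinder than the scale's centre. Origin under its centre
- cup_mouth (a point): centre of the dosing cup's mouth, 52 mm above its foot
- tamper: tamper, 58 mm steel base and turned wooden handle, 91 mm tall; stands beside the grinder on the side away from the robot; leave alone. Origin under its centre
- blind_basket: shallow steel filter basket, 68 mm wide, 24 mm high, beside the grinder on the robot's side; leave alone. Origin under its centre
- portafilter: two-spout portafilter with black handle, 227 mm long, 57 mm high, lying to the right of the scale; leave alone. Origin under its middle, handle towards its -x
- teaspoon: teaspoon, 133 mm long, 13 mm high, at the left front; leave alone. Origin under its middle
Things that resemble listed ones, but are neither listed nor needed, are in the scene too. What is shaped like the dosing_cup but orange or red is not meant.

How it is judged:
By the outcome, as a careful person would: the job done as asked, in the order asked, and still so for the second after the job is handed in, with the robot touching nothing.
It also fails if it takes over 72 s, if anything falls off the work surface, if the arm or the gripper's body presses on something with over 40 N, if the wrist force passes 120 N, or if a joint passes its speed limit or range.

## Working session

There is one attempt and no reset: what is moved stays moved. The work goes in short steps, Python scripts to look and compute and a shell command to move; the robot and the scene stay as the last step left them, time stands still between calls to the robot, and variables do not carry over. Pictures are saved under pics/ and viewed, at most 10 in all, crops included, and the job is handed in when it is done.

```bash
mkdir -p pics; ls
python3 - <<'E'
from workcell import env, grab_frame, camera_model, models
import cv2, numpy as np
for c in ("scene","top"):
    cv2.imwrite(f"pics/{c}0.png",grab_frame(c))
    m=camera_model(c); R=np.array(m["R"]);print(c,np.round(-R.T@np.array(m["t"])),np.array(m["K"])[0,0])
    for n in ("scale","dosing_cup","cup_mouth","grinder","lane_mouth","spout","start_button_top","blind_basket","tamper","portafilter"):
        print(n,[(np.round(d["point"],1).tolist(),round(d["p"],2)) for d in models.search_frame(n,c)][:4])
s=env.state();print(s["time_s"],s["ee_pos"],s["ee_rot"],s["gripper_width"],s["force"])
E
```

```text
pics
scene [ 132. 1040. 1322.] 478.3625365345379
scale [([540.9, 148.1, 20.8], 0.77), ([554.7, 146.4, 44.0], 0.36)]
dosing_cup [([556.1, 145.4, 43.1], 0.85), ([425.9, 223.8, 26.2], 0.79), ([514.3, -54.1, 31.1], 0.66), ([731.1, 129.7, 28.4], 0.54)]
cup_mouth [([421.4, 219.5, 28.8], 0.86), ([734.8, 134.1, 25.3], 0.83), ([555.7, 323.2, 215.3], 0.64), ([521.3, -47.7, 29.0], 0.61)]
grinder [([523.1, 474.7, 199.7], 0.73), ([549.8, 323.3, 215.4], 0.52)]
lane_mouth [([523.9, 473.4, 194.7], 0.8)]
spout [([522.5, 473.3, 196.1], 0.69)]
start_button_top [([557.5, 144.3, 43.2], 0.65)]
blind_basket [([411.0, 346.6, 7.1], 0.77)]
tamper [([707.8, 386.5, 23.3], 0.84)]
portafilter [([412.9, -238.2, 44.8], 0.77)]
top [ 403.  166. 1589.] 502.20172139878673
scale [([552.7, 119.5, 22.0], 0.61)]
dosing_cup [([562.9, 153.5, 24.3], 0.71), ([520.9, -58.0, 3.4], 0.7), ([424.7, 226.8, 4.7], 0.7), ([742.0, 134.4, 3.0], 0.57)]
cup_mouth [([563.2, 149.3, 19.0], 0.74), ([523.9, -53.4, 5.7], 0.7), ([741.9, 136.5, 4.8], 0.6), ([427.6, 227.1, 4.5], 0.5)]
grinder [([542.9, 405.4, 202.2], 0.77)]
lane_mouth [([541.3, 407.7, 203.0], 0.85), ([438.8, 554.4, 3.1], 0.37)]
spout [([536.2, 403.8, 204.2], 0.66)]
start_button_top [([561.1, 318.6, 212.5], 0.6)]
blind_basket [([414.1, 356.4, -0.3], 0.56)]
tamper [([710.9, 372.6, 15.0], 0.64)]
portafilter [([415.8, -237.6, 47.2], 0.66), ([438.1, 554.7, 4.5], 0.26)]
1.1 [229.0923564  527.41163087 188.67862271] [1.79995498e+02 1.43251121e-04 1.56517699e+02] 91.22473560679069 [-0.59792023  0.03641509  0.64493558]
```

Run:
```python
import cv2,numpy as np
a=cv2.imread("pics/scene0.png");b=cv2.imread("pics/top0.png")
cv2.imwrite("pics/a.png",cv2.resize(a,(800,600),interpolation=2));cv2.imwrite("pics/b.png",cv2.resize(b,(800,600),interpolation=2))
```

```text
(no output)
```

View pics/a.png

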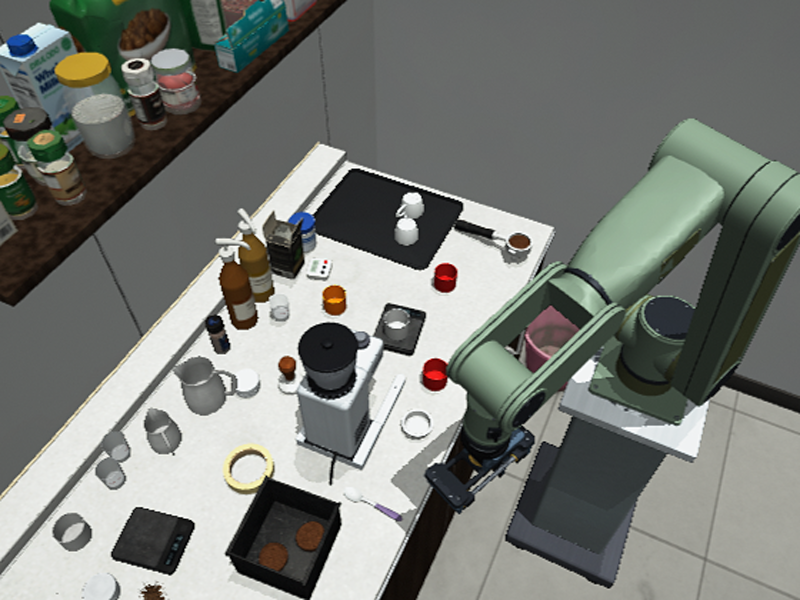

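View pics/b.png

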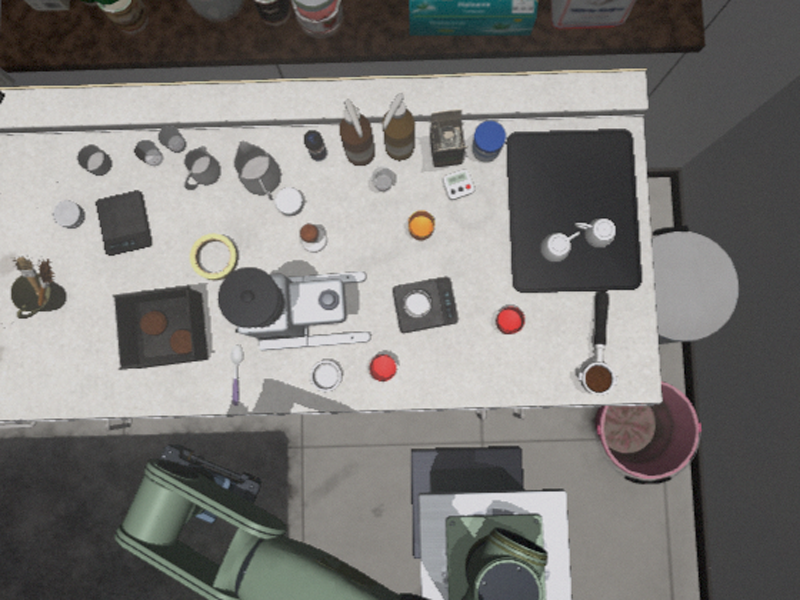

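Scene view: the scale with the steel cup is at (400,328). It could be confused with the orange cup at (334,300), the red cups at (445,276) and (435,373), the clear glass at (280,308), or the second black scale at (152,540), which has no cup. I choose the scale with the steel cup, in front of the grinder mouth. In the top view it is at (425,304), with the display strip on the right (+x pointing left to the grinder) and slightly rotated.

Run:
```python
import cv2,numpy as np
b=cv2.imread("pics/top0.png")[178:258,165:325]
a=cv2.imread("pics/scene0.png")[200:330,200:310]
cv2.imwrite("pics/c.png",cv2.resize(b,(800,400),interpolation=cv2.INTER_CUBIC))
```

```text
(no output)
```

View pics/c.png

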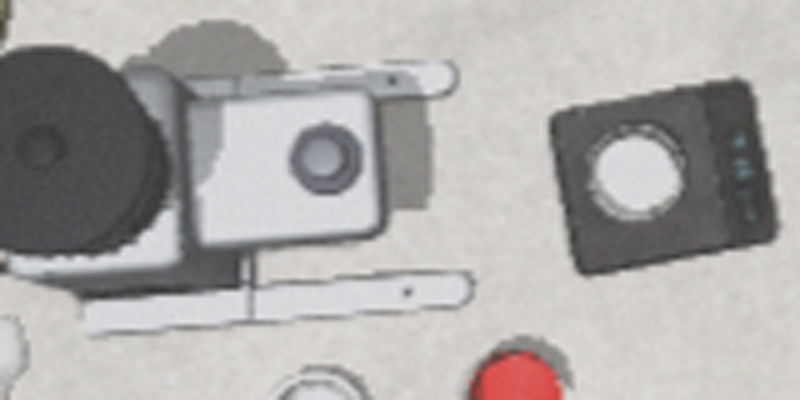

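```bash
cat > h.py <<'E'
import cv2,numpy as np
from workcell import env, grab_frame, camera_model, models
M={c:{k:np.array(v,float) for k,v in camera_model(c).items() if k in "KRt"} for c in("scene","top")}
def p2w(c,uv,z):
    m=M[c];d=m["R"].T@np.linalg.inv(m["K"])@np.array([uv[0],uv[1],1.]);C=-m["R"].T@m["t"]
    return (C+d*(z-C[2])/d[2])
def w2p(c,X):
    m=M[c];q=m["K"]@(m["R"]@np.array(X,float)+m["t"]);return q[:2]/q[2]
def crop2px(x,y): return np.array([165+(x+.5)/5-.5,178+(y+.5)/5-.5])
def scale_pose(img,z=15,box=(165,178,325,258)):
    """dark blob at the scale -> centre, yaw of +x (towards grinder, world +y)"""
    x0,y0,x1,y1=box
    g=cv2.resize(img[y0:y1,x0:x1].max(2),None,fx=5,fy=5,interpolation=cv2.INTER_CUBIC)
    return g
E
python3 - <<'E'
from h import *
def s(n,pts,z):
    W=[p2w("top",crop2px(*p),z)[:2] for p in pts];print(n,np.round(W,1).tolist());return np.array(W)
S=s("scale",[(552,112),(745,80),(775,240),(585,273)],15)
print("centre",S.mean(0),"len",np.linalg.norm(S[0]-S[1]),np.linalg.norm(S[1]-S[2]))
for a,b in((1,0),(2,3)): d=S[b]-S[a];print("yaw",np.degrees(np.arctan2(d[1],d[0])))
for a,b in((2,1),(3,0)): d=S[b]-S[a];print("yaw side+90",np.degrees(np.arctan2(d[1],d[0]))+90)
F=s("far foot/near foot tips, near foot axis",[(458,78),(473,288),(250,299),(250,78+8)],23)
e=s("near foot inner edge",[(270,281),(450,271)],23);d=e[0]-e[1];print("yaw",np.degrees(np.arctan2(d[1],d[0])))
e=s("near foot outer edge",[(100,335),(450,306)],23);d=e[0]-e[1];print("yaw",np.degrees(np.arctan2(d[1],d[0])))
e=s("far foot inner (lower)",[(390,96),(440,96)],23)
e=s("far foot outer(upper)",[(300,71),(435,62)],23);d=e[0]-e[1];print("yaw",np.degrees(np.arctan2(d[1],d[0])))
e=s("head front top corners",[(375,88),(385,235)],191);d=e[0]-e[1];print("yaw-90",np.degrees(np.arctan2(d[1],d[0])))
s("button",[(326,158)],213);s("cup mouth",[(638,172)],72)
E
```

```text
scale [[604.2, 202.0], [621.2, 79.4], [519.3, 64.0], [501.8, 183.8]]
centre [561.65016415 132.29338952] len 123.7602296677195 103.07029209124123
yaw 97.89522914518395
yaw 98.29477166085523
yaw side+90 98.61098591092893
yaw side+90 100.0697840832994
far foot/near foot tips, near foot axis [[626.4, 260.5], [493.9, 253.8], [490.8, 393.2], [625.0, 391.7]]
near foot inner edge [[501.7, 380.6], [504.9, 268.0]]
yaw 91.61567616354417
near foot outer edge [[470.9, 487.1], [483.1, 268.4]]
yaw 93.17329303355275
far foot inner (lower) [[616.2, 303.6], [615.3, 272.1]]
far foot outer(upper) [[633.7, 360.0], [637.0, 274.8]]
yaw 92.2479691427286
head front top corners [[598.1, 297.1], [515.1, 292.9]]
yaw-90 2.8941090687819626
button [[556.8, 322.8]]
cup mouth [[558.7, 149.4]]
```

The crop shows the scale corners at (552,112), (745,80), (775,240) and (585,273), the steel cup at (638,172), and the toes at (458,78) and (473,288). The button is at (326,158). That gives the grinder origin at about (557,327) with yaw 92.6°, and the scale at (561.6,132.3) with yaw 98.7°. I'm moving behind the scale.

```bash
python3 -m crank '0 -30 -18 0 0 0 0;0 -54 -33 0 0 0 0;0 -54 -33 0 0 0 0;0 -54 -33 0 0 0 0;0 -54 -33 0 0 0 0;0 -54 -33 0 0 0 0;0 -54 -33 0 0 0 0;0 -54 -33 0 0 0 0;0 -54 -33 0 0 0 0;0 -42 -26 0 0 0 0' 20; python3 -m crank '0 0 0 0 0 0 10;0 0 0 0 0 0 10;0 0 0 0 0 0 10;0 0 0 0 0 0 10;0 0 0 0 0 0 10;0 0 0 0 0 0 8;0 0 0 0 0 0 0;0 0 0 0 0 0 0'
```

```text
time_s: 2.35
ee_pos: [566.3, 47.0, 188.7]
ee_rot: [180.0, 0.0, 156.4]
force: [-0.2, 0.2, 0.5]
gripper_width: 45.4
gripper_force: 0.0
time_s: 3.35
ee_pos: [565.0, 49.2, 188.6]
ee_rot: [180.0, -0.0, 98.6]
force: [0.0, 0.4, 0.1]
gripper_width: 45.1
gripper_force: 0.0
```

```bash
python3 -m crank '0 -14 9 0 0 0 0;0 0 0 40 0 0 0;0 0 0 50 0 0 0;0 0 0 40 0 0 0;0 0 0 25 0 0 0;0 0 0 19 0 0 0;0 0 0 0 0 0 0'
python3 - <<'E'
from h import *
b=grab_frame("top");cv2.imwrite("pics/t1.png",b)
a=grab_frame("scene");cv2.imwrite("pics/s1.png",a)
A=cv2.resize(a[190:290,230:330],(400,400),interpolation=2);B=cv2.resize(b[170:270,225:325],(400,400),interpolation=2)
cv2.imwrite("pics/d.png",np.hstack([A,B]))
E
```

```text
time_s: 4.22
ee_pos: [575.5, 36.0, 13.1]
ee_rot: [-179.8, -0.0, 98.5]
force: [-1.1, 0.3, -0.1]
gripper_width: 45.6
gripper_force: 0.0
```

View pics/d.png

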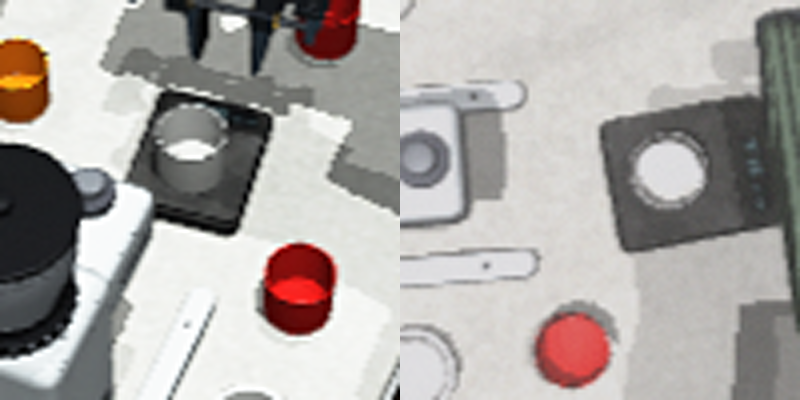

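```bash
python3 -m crank '0 4 0 0 0 0 0;0 4 0 0 0 0 0;0 3 0 0 0 0 0;0 2 0 0 0 0 0;0 2 0 0 0 0 0;0 2 0 0 0 0 0;0 2 0 0 0 0 0;0 2 0 0 0 0 0;0 2 0 0 0 0 0;0 2 0 0 0 0 0'
cat >> h.py <<'E'
G=np.array([557.,327.]);GY=np.radians(92.6)
def g2w(p): c,s=np.cos(GY),np.sin(GY);return G+np.array([[c,-s],[s,c]])@np.array(p[:2],float)
def w2g(p): c,s=np.cos(GY),np.sin(GY);return np.array([[c,s],[-s,c]])@(np.array(p[:2],float)-G)
from scipy.optimize import least_squares
from scipy.ndimage import map_coordinates
def track(img,p0,edges="FLR",win=9):
    """fit scale pose (x,y,yaw deg world) on the dark/light outline; p0 guess"""
    g=cv2.GaussianBlur(img.max(2).astype(float),(3,3),.6)
    p=np.array(p0,float)
    def mk(p,q): c,s=np.cos(np.radians(p[2])),np.sin(np.radians(p[2]));return p[:2]+np.array([[c,-s],[s,c]])@q
    E={"F":([(66,y) for y in np.linspace(-42,42,15)],(1,0),8),"L":([(x,53) for x in np.linspace(-35,55,18)],(0,1),0),"R":([(x,-53) for x in np.linspace(-35,55,18)],(0,-1),15)}
    for it in range(4):
        obs=[]
        for e in edges:
            Q,n,z=E[e]
            for q in Q:
                t=np.arange(-win,win+.1,.25)
                px=np.array([w2p("top",[*mk(p,np.array(q)+k*np.array(n)),z]) for k in t])
                v=map_coordinates(g,[px[:,1],px[:,0]],order=1);dv=np.gradient(v)
                i=dv.argmax()
                if v[min(i+12,len(v)-1)]-v[max(i-12,0)]>35: obs.append((q,n,mk(p,np.array(q)+t[i]*np.array(n))))
        def f(d):
            c,s=np.cos(np.radians(d[2])),np.sin(np.radians(d[2]));R=np.array([[c,s],[-s,c]])
            return [np.dot(R@(w-d[:2])-np.array(q),n) for q,n,w in obs]
        r=least_squares(f,p,loss="soft_l1",f_scale=1);p=r.x
    return p,len(obs),np.median(np.abs(f(p)))
def report(p0,edges="FLR",name=None):
    b=grab_frame("top");
    if name: cv2.imwrite(f"pics/{name}.png",b)
    p,n,r=track(b,p0,edges);print("scale world",p.round(1),"n",n,"res",round(r,2),"| grinder x,y",w2g(p).round(1),"yaw",round(p[2]-92.6,2))
    s=env.state();print("tcp grinder",w2g(s["ee_pos"]).round(1),"yaw",round(s["ee_rot"][2]-92.6,2),"z",round(s["ee_pos"][2],1),"F",np.round(s["force"],1))
    return b,p
E
python3 - <<'E'
from h import *
for f in("top0","t1"):
    p,n,r=track(cv2.imread(f"pics/{f}.png"),(561.6,132.3,98.7));print(p.round(1),n,r)
report(p)
E
```

```text
time_s: 5.58
ee_pos: [572.3, 61.6, 14.6]
ee_rot: [180.0, -0.0, 98.5]
force: [-0.3, -0.3, 0.8]
gripper_width: 45.9
gripper_force: 0.0
[562.  132.9  99.4] 51 0.5262373618779179
[562.  132.9  99.1] 51 0.6067354984507318
scale world [562.2 132.9  99.7] n 50 res 0.59 | grinder x,y [-194.2    3.6] yaw 7.07
tcp grinder [-265.6   -3.2] yaw 5.93 z 14.6 F [ 0.4 -0.1  0.8]
```

```bash
python3 -m crank '0 2 0 0 0 0 -0.7;0 2 0 0 0 0 0;0 2 0 0 0 0 0;0 2 0 0 0 0 0;0 2 0 0 0 0 0;0 2 0 0 0 0 0'
python3 - <<'E'
from h import *
report((562,132.9,99.2))
a=grab_frame("scene")
cv2.imwrite("pics/e.png",cv2.resize(a[190:270,230:330],(800,640),interpolation=2)[:600])
E
```

```text
time_s: 6.38
ee_pos: [570.4, 73.5, 14.6]
ee_rot: [180.0, -0.0, 99.2]
force: [0.3, -1.0, 0.4]
gripper_width: 45.3
gripper_force: 0.0
scale world [562.  132.7  99.2] n 44 res 0.53 | grinder x,y [-194.4    3.8] yaw 6.58
tcp grinder [-253.7   -1.8] yaw 6.63 z 14.6 F [-0.6  0.4 -0. ]
```

View pics/e.png

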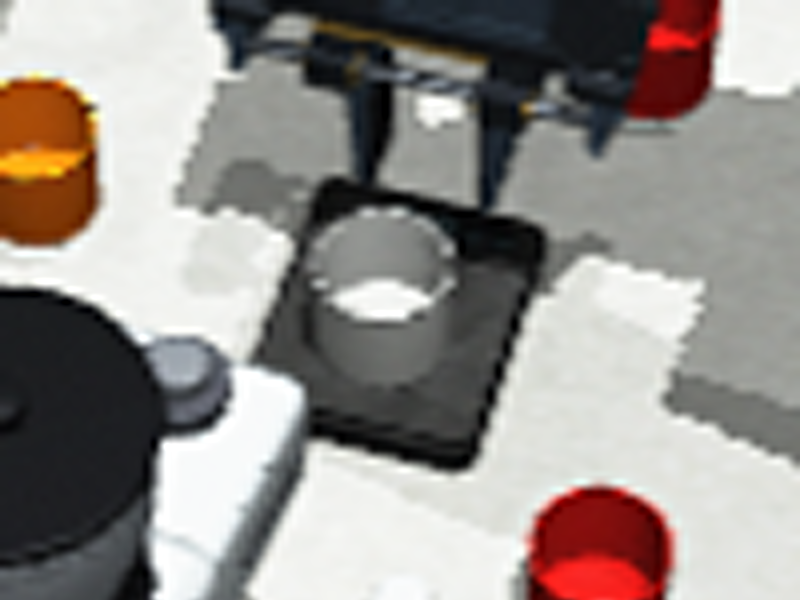

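The fingers stand at the scale's rear edge, with tips near (370,185) and (487,205), and the scale hasn't moved. I'll check this against the projections.

Run:
```python
from h import *
from scipy.spatial.transform import Rotation as Ro
s=env.state();R=Ro.from_euler("xyz",s["ee_rot"],degrees=True).as_matrix();T=np.array(s["ee_pos"])
cr=lambda X:((w2p("scene",X)-[230,190])*8+3.5).round().tolist()
for y in(-23,-29,-36,23,29,36): print("tip y",y,cr(T+R@[0,y,11]))
c,sn=np.cos(np.radians(99.2)),np.sin(np.radians(99.2))
for q in((-66,-53),(-66,53),(66,-53),(66,53)):
    w=np.array([562,132.8])+np.array([[c,-sn],[sn,c]])@q; print(q,cr([*w,15]),cr([*w,0]))
print(cr([558.7,149.4,72]))
```

```text
tip y -23 [476.0, 234.0]
tip y -29 [489.0, 237.0]
tip y -36 [504.0, 241.0]
tip y 23 [376.0, 211.0]
tip y 29 [363.0, 207.0]
tip y 36 [348.0, 204.0]
(-66, -53) [312.0, 168.0] [312.0, 190.0]
(-66, 53) [543.0, 222.0] [542.0, 244.0]
(66, -53) [219.0, 399.0] [220.0, 420.0]
(66, 53) [461.0, 458.0] [460.0, 479.0]
[375.0, 257.0]
```

```bash
python3 -m crank '0 2 0 0 0 0 0;0 2 0 0 0 0 0;0 2 0 0 0 0 0;0 2 0 0 0 0 0;0 0 0 0 0 0 0'
python3 - <<'E'
from h import *
b,p=report((562,136,99.2),name="t2")
for n in("dosing_cup","scale"): print([np.round(d["point"],1).tolist() for d in models.search_frame(n,"top")][:2])
E
```

```text
time_s: 7.1
ee_pos: [569.1, 81.4, 14.7]
ee_rot: [180.0, -0.0, 99.2]
force: [-0.4, 0.1, -0.2]
gripper_width: 45.7
gripper_force: 0.0
scale world [562.1 132.6  99. ] n 41 res 0.58 | grinder x,y [-194.4    3.7] yaw 6.44
tcp grinder [-246.   -1.] yaw 6.63 z 14.7 F [-1.   0.4 -0.3]
[[741.7, 133.1, 6.8], [560.9, 152.6, 23.5]]
[[537.7, 169.8, 24.4]]
```

Run:
```python
from h import *
a=grab_frame("scene");b=cv2.imread("pics/t2.png")
A=cv2.resize(a[185:255,255:325],(400,400),interpolation=2);B=cv2.resize(b[180:260,255:335],(400,400),interpolation=2)
cv2.imwrite("pics/f.png",np.hstack([A,B]))
```

```text
(no output)
```

View pics/f.png

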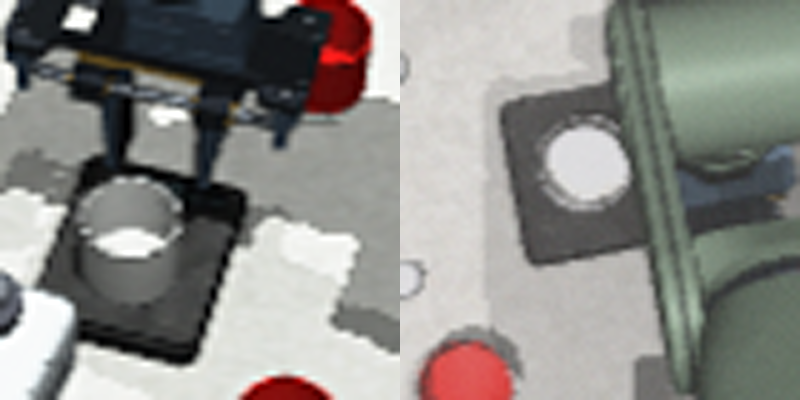

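The fingers move over the scale's rear without touching it, with visible tips at (115,165) and (205,185). So they probably sit higher than nominal. I'll back off and feel for the worktop.

```bash
python3 -m crank '0 -10 0 0 0 0 0;0 -15 0 0 0 0 0;0 -15 0 0 0 0 0;0 -5 0 0 0 0 0;0 0 0 0 0 0 0;0 0 0 2 0 0 0;0 0 0 1 0 0 0;0 0 0 0 0 0 0'
python3 - <<'E'
from h import *
from scipy.spatial.transform import Rotation as Ro
report((562,132.6,99))
a=grab_frame("scene");s=env.state();R=Ro.from_euler("xyz",s["ee_rot"],degrees=True).as_matrix();T=np.array(s["ee_pos"])
A=cv2.resize(a[170:245,255:355],(800,600),interpolation=2)
for y in(-29,29):
  for z,c in((11,(0,255,0)),(-10,(0,255,255)),(-40,(255,0,255))):
    q=(w2p("scene",T+R@[0,y,z])-[255,170])*8+3.5;cv2.circle(A,tuple(int(v) for v in q),4,c,1)
cv2.imwrite("pics/g.png",A)
E
```

```text
time_s: 8.3
ee_pos: [576.2, 37.1, 11.5]
ee_rot: [-180.0, -0.0, 99.2]
force: [0.9, 0.3, 1.0]
gripper_width: 45.6
gripper_force: 0.0
scale world [562.  133.   99.1] n 51 res 0.74 | grinder x,y [-194.     3.8] yaw 6.5
tcp grinder [-290.5   -6.1] yaw 6.64 z 11.6 F [ 0.4  0.2 -0.3]
```

View pics/g.png

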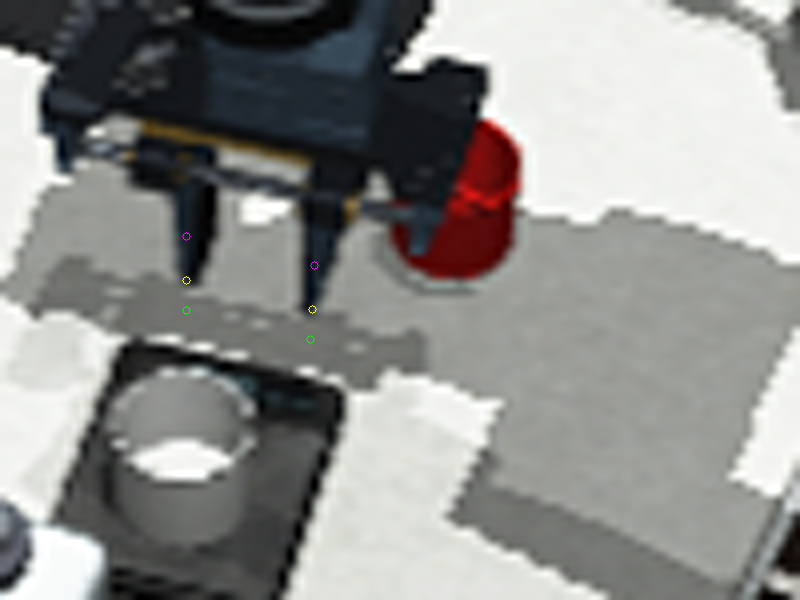

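The visible tips at (190,285) and (311,308) sit about 21 mm above the nominal tip marks (green, at 310 and 339). I'll feel downward to confirm.

```bash
python3 -m crank '0 0 0 1 0 0 0;0 0 0 1 0 0 0;0 0 0 0 0 0 0'; python3 -m crank '0 0 0 1 0 0 0;0 0 0 1 0 0 0;0 0 0 0 0 0 0'
```

```text
time_s: 8.78
ee_pos: [576.3, 36.8, 9.5]
ee_rot: [-180.0, -0.0, 99.2]
force: [-0.7, 0.7, 1.2]
gripper_width: 45.4
gripper_force: 0.0
time_s: 9.15
ee_pos: [576.3, 36.8, 7.6]
ee_rot: [-180.0, -0.0, 99.2]
force: [-0.7, -0.4, -0.0]
gripper_width: 45.7
gripper_force: 0.0
```

```bash
for i in 1; do python3 -m crank '0 0 0 2 0 0 0;0 0 0 1 0 0 0;0 0 0 0 0 0 0'; done; python3 -m crank '0 0 0 1 0 0 0;0 0 0 1 0 0 0;0 0 0 0 0 0 0'
```

```text
time_s: 9.52
ee_pos: [576.3, 36.8, 4.5]
ee_rot: [-180.0, -0.0, 99.2]
force: [-0.8, 0.3, 0.6]
gripper_width: 45.7
gripper_force: 0.0
time_s: 9.9
ee_pos: [576.3, 36.8, 2.6]
ee_rot: [-180.0, -0.0, 99.2]
force: [-0.7, -0.5, 0.4]
gripper_width: 45.2
gripper_force: 0.0
```

```bash
python3 -m crank '0 0 0 1 0 0 0;0 0 0 1 0 0 0;0 0 0 0 0 0 0'; python3 -m crank '0 0 0 1 0 0 0;0 0 0 1 0 0 0;0 0 0 0 0 0 0'
```

```text
time_s: 10.28
ee_pos: [576.3, 36.8, 0.5]
ee_rot: [-180.0, -0.0, 99.2]
force: [0.5, -0.0, 0.0]
gripper_width: 45.6
gripper_force: 0.0
time_s: 10.65
ee_pos: [576.3, 36.8, -1.5]
ee_rot: [-180.0, -0.0, 99.2]
force: [-1.1, -0.7, 0.0]
gripper_width: 45.6
gripper_force: 0.0
```

```bash
python3 -m crank '0 0 0 1 0 0 0;0 0 0 1 0 0 0;0 0 0 1 0 0 0;0 0 0 0 0 0 0'; python3 -m crank '0 4 0 0 0 0 0;0 4 0 0 0 0 0;0 3 0 0 0 0 0;0 2 0 0 0 0 0;0 2 0 0 0 0 0;0 2 0 0 0 0 0;0 2 0 0 0 0 0'
python3 - <<'E'
from h import *
report((562,134,99.1))
E
```

```text
time_s: 11.15
ee_pos: [576.3, 36.8, -4.5]
ee_rot: [-180.0, -0.0, 99.2]
force: [-0.0, -0.6, 0.2]
gripper_width: 45.7
gripper_force: 0.0
time_s: 12.02
ee_pos: [573.3, 55.6, -4.4]
ee_rot: [180.0, -0.0, 99.2]
force: [0.0, 0.5, -0.0]
gripper_width: 45.4
gripper_force: 0.0
scale world [562.  132.8  99.5] n 51 res 0.49 | grinder x,y [-194.2    3.8] yaw 6.87
tcp grinder [-271.6   -4. ] yaw 6.62 z -4.4 F [-0.5 -0.   0.6]
```

```bash
python3 -m crank '0 2 0 0 0 0 0;0 2 0 0 0 0 0;0 2 0 0 0 0 0;0 2 0 0 0 0 0;0 2 0 0 0 0 0'
python3 - <<'E'
from h import *
report((562,134,99.1))
E
```

```text
time_s: 12.7
ee_pos: [571.7, 65.6, -4.4]
ee_rot: [180.0, -0.0, 99.2]
force: [-0.5, 0.5, -0.1]
gripper_width: 45.4
gripper_force: 0.0
scale world [562.1 132.7  99.4] n 47 res 0.51 | grinder x,y [-194.4    3.7] yaw 6.81
tcp grinder [-261.6   -2.8] yaw 6.63 z -4.4 F [-0.3  0.5 -0.1]
```

```bash
python3 -m crank '0 2 0 0 0 0 0;0 2 0 0 0 0 0;0 2 0 0 0 0 0'
python3 - <<'E'
from h import *
from scipy.spatial.transform import Rotation as Ro
report((562,134,99.1))
a=grab_frame("scene");s=env.state();R=Ro.from_euler("xyz",s["ee_rot"],degrees=True).as_matrix();T=np.array(s["ee_pos"])
A=cv2.resize(a[180:240,255:335],(800,600),interpolation=2)
for y in(-29,29):
  for z,c in((11,(0,255,0)),(-10,(0,255,255)),(-40,(255,0,255))):
    q=(w2p("scene",T+R@[0,y,z])-[255,180])*10+4.5;cv2.circle(A,tuple(int(v) for v in q),4,c,1)
cv2.imwrite("pics/i.png",A)
E
```

```text
time_s: 13.12
ee_pos: [570.7, 71.5, -4.3]
ee_rot: [180.0, -0.0, 99.2]
force: [-0.2, -0.7, 0.1]
gripper_width: 45.5
gripper_force: 0.0
scale world [562.1 132.6  99.4] n 45 res 0.55 | grinder x,y [-194.4    3.7] yaw 6.75
tcp grinder [-255.7   -2.1] yaw 6.63 z -4.4 F [-0.6 -0.4 -0.3]
```

View pics/i.png

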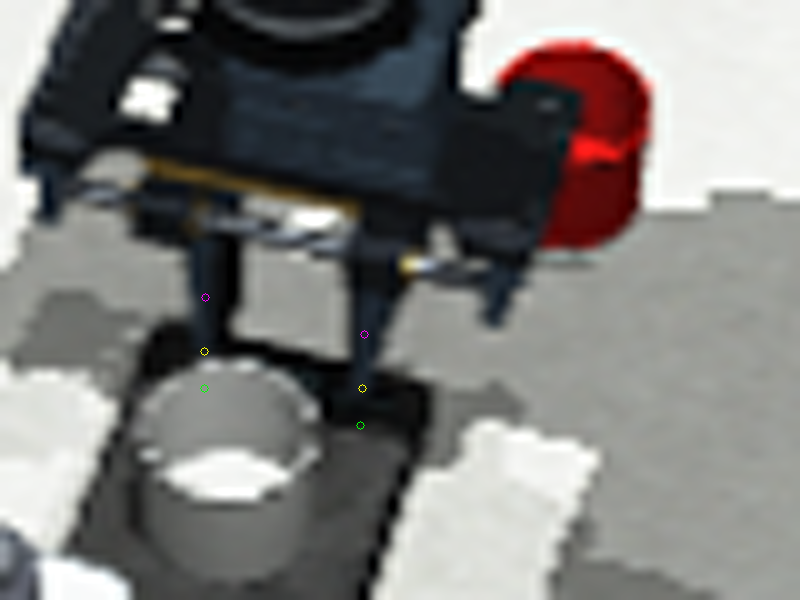

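The fingers end at about (210,345) and (362,383), level with the rear top edge, with no contact force. I'll back off and feel for the worktop properly.

```bash
python3 -m crank '0 -10 0 0 0 0 0;0 -15 0 0 0 0 0;0 -10 0 0 0 0 0;0 0 0 1 0 0 0;0 0 0 1 0 0 0;0 0 0 0 0 0 0';  python3 -m crank '0 0 0 1 0 0 0;0 0 0 1 0 0 0;0 0 0 0 0 0 0'|sed -n '2p;4p'
```

```text
time_s: 13.98
ee_pos: [576.2, 37.1, -6.5]
ee_rot: [-180.0, -0.0, 99.2]
force: [-0.6, 0.4, -0.5]
gripper_width: 45.3
gripper_force: 0.0
ee_pos: [576.2, 36.9, -8.5]
force: [-0.6, 0.1, -0.6]
```

```bash
python3 -m crank '0 0 0 1 0 0 0;0 0 0 0 0 0 0'|sed -n '2p;4p'; python3 -m crank '0 0 0 1 0 0 0;0 0 0 0 0 0 0'|sed -n '2p;4p'
```

```text
ee_pos: [576.3, 36.8, -9.4]
force: [0.1, -0.7, -0.1]
ee_pos: [576.3, 36.8, -10.4]
force: [-0.3, 0.6, -0.4]
```

```bash
python3 -m crank '0 0 0 1 0 0 0;0 0 0 0 0 0 0'|sed -n '2p;4p'; python3 -m crank '0 0 0 1 0 0 0;0 0 0 0 0 0 0'|sed -n '2p;4p'
```

```text
ee_pos: [576.3, 36.8, -11.4]
force: [-0.3, -0.2, 0.3]
ee_pos: [576.3, 36.8, -12.4]
force: [0.3, 1.3, 0.1]
```

```bash
python3 -m crank '0 0 0 1 0 0 0;0 0 0 1 0 0 0;0 0 0 0 0 0 0'|sed -n '2p;4p'; python3 -m crank '0 0 0 1 0 0 0;0 0 0 0 0 0 0'|sed -n '2p;4p'
```

```text
ee_pos: [576.3, 36.8, -14.5]
force: [0.1, -0.5, -0.4]
ee_pos: [576.3, 36.8, -15.5]
force: [1.4, 0.4, 0.3]
```

```bash
python3 -m crank '0 0 0 1 0 0 0;0 0 0 0 0 0 0'|sed -n '2p;4p'; python3 -m crank '0 0 0 1 0 0 0;0 0 0 0 0 0 0'|sed -n '2p;4p'
```

```text
ee_pos: [576.3, 36.8, -16.4]
force: [0.5, -0.8, -0.5]
ee_pos: [576.3, 36.8, -17.4]
force: [-0.4, 0.4, 0.3]
```

```bash
python3 -m crank '0 0 0 1 0 0 0;0 0 0 1 0 0 0;0 0 0 0 0 0 0'|sed -n '2p;4p'; python3 -m crank '0 0 0 1 0 0 0;0 0 0 0 0 0 0'|sed -n '2p;4p'
```

```text
ee_pos: [576.3, 36.8, -19.5]
force: [-0.0, 0.3, 0.3]
ee_pos: [576.3, 36.8, -20.4]
force: [-0.1, 0.7, -0.5]
```

```bash
python3 -m crank '0 0 0 1 0 0 0;0 0 0 0 0 0 0'|sed -n '2p;4p'; python3 -m crank '0 0 0 1 0 0 0;0 0 0 0 0 0 0'|sed -n '2p;4p'
```

```text
ee_pos: [576.3, 36.8, -21.4]
force: [0.3, -0.2, 0.8]
ee_pos: [576.3, 36.8, -22.4]
force: [-0.8, 0.4, -0.0]
```

```bash
python3 -m crank '0 0 0 1 0 0 0;0 0 0 0 0 0 0'|sed -n '2p;4p'; python3 -m crank '0 0 0 1 0 0 0;0 0 0 0 0 0 0'|sed -n '2p;4p'
```

```text
ee_pos: [576.3, 36.8, -23.4]
force: [0.5, 1.0, -0.5]
ee_pos: [576.3, 36.8, -24.4]
force: [0.9, 0.3, -0.5]
```

```bash
python3 -m crank '0 0 0 1 0 0 0;0 0 0 0 0 0 0'|sed -n '2p;4p'; python3 -m crank '0 0 0 1 0 0 0;0 0 0 0 0 0 0'|sed -n '2p;4p'
```

```text
ee_pos: [576.5, 36.8, -25.0]
force: [-0.3, 0.4, 3.6]
ee_pos: [576.5, 36.8, -25.0]
force: [-2.2, 0.2, 9.9]
```

Run:
```python
from h import *
from scipy.spatial.transform import Rotation as Ro
report((562,133,99.1))
a=grab_frame("scene");cv2.imwrite("pics/s3.png",a);s=env.state();R=Ro.from_euler("xyz",s["ee_rot"],degrees=True).as_matrix();T=np.array(s["ee_pos"])
for y in(-29,29):
    print([w2p("scene",T+R@[0,y,z]).round(1).tolist() for z in(11,-10,-40)])
print("cols",list(range(274,300)))
for r in range(196,226): print(r,a[r,274:300].max(1).tolist())
```

```text
scale world [562.1 132.9  99.5] n 51 res 0.53 | grinder x,y [-194.1    3.7] yaw 6.92
tcp grinder [-290.8   -6.3] yaw 6.62 z -25.0 F [-2.4  0.1 10.1]
[[293.1, 218.3], [293.2, 214.7], [293.5, 209.4]]
[[277.8, 214.7], [277.8, 211.1], [277.9, 205.8]]
cols [274, 275, 276, 277, 278, 279, 280, 281, 282, 283, 284, 285, 286, 287, 288, 289, 290, 291, 292, 293, 294, 295, 296, 297, 298, 299]
196 [41, 26, 28, 38, 41, 30, 33, 19, 114, 169, 155, 145, 128, 113, 107, 84, 65, 46, 30, 19, 18, 18, 18, 17, 19, 27]
197 [42, 47, 49, 42, 47, 49, 39, 16, 108, 163, 162, 161, 166, 241, 235, 144, 132, 113, 104, 63, 23, 21, 21, 20, 20, 19]
198 [21, 20, 31, 56, 60, 53, 64, 63, 63, 69, 96, 122, 217, 255, 226, 159, 166, 167, 148, 86, 23, 26, 27, 28, 25, 17]
199 [19, 19, 27, 41, 37, 49, 61, 54, 92, 98, 62, 59, 48, 46, 74, 110, 144, 159, 118, 36, 22, 25, 26, 27, 23, 14]
200 [35, 29, 22, 29, 40, 32, 15, 27, 75, 93, 77, 72, 78, 73, 65, 61, 49, 58, 62, 39, 26, 28, 27, 24, 21, 18]
201 [149, 114, 70, 40, 44, 27, 12, 22, 118, 164, 163, 143, 123, 98, 78, 87, 90, 77, 42, 51, 54, 55, 55, 41, 55, 63]
202 [156, 144, 92, 44, 40,
[... 2230 characters left out ...]
, 131, 116, 104, 102, 142, 125, 16, 31, 39, 34, 35, 52, 53, 39, 36, 41, 30, 171, 234]
221 [148, 148, 146, 144, 141, 137, 135, 131, 126, 109, 92, 145, 132, 27, 29, 26, 24, 23, 26, 27, 30, 33, 36, 20, 170, 231]
222 [147, 148, 147, 144, 141, 137, 135, 132, 126, 113, 99, 85, 66, 47, 34, 33, 35, 33, 32, 34, 39, 33, 27, 45, 175, 227]
223 [145, 145, 143, 142, 139, 136, 133, 130, 122, 116, 102, 93, 75, 58, 71, 84, 80, 60, 53, 49, 38, 31, 22, 123, 208, 230]
224 [140, 144, 148, 150, 148, 141, 131, 124, 118, 103, 95, 119, 111, 69, 70, 74, 79, 81, 80, 80, 69, 42, 15, 121, 206, 230]
225 [164, 202, 232, 240, 243, 231, 172, 134, 123, 100, 92, 152, 146, 69, 74, 79, 84, 85, 85, 80, 81, 62, 43, 168, 225, 226]
```

```bash
python3 -m crank '0 0 0 -2 0 0 0;0 0 0 -2 0 0 0;0 0 0 0 0 0 0'
python3 - <<'E'
from h import *
A=p2w("scene",(293.4,215.2),0);B=p2w("scene",(278.4,211.7),0);print(A,B,(A+B)/2,np.linalg.norm(A-B))
E
```

```text
time_s: 19.08
ee_pos: [576.4, 36.8, -22.5]
ee_rot: [180.0, -0.0, 99.2]
force: [-0.5, 0.0, -0.1]
gripper_width: 45.5
gripper_force: 0.0
[541.68083224  45.3554692    0.        ] [596.6478814   54.25653505   0.        ] [569.16435682  49.80600213   0.        ] 55.68308060895279
```

The worktop is met at TCP z = -25, so the real tips sit about 36 mm above nominal. From here on I use tip height = TCP z + 25. Now the push.

```bash
python3 -m crank '0 0 0 -3 0 0 0;0 4 0 0 0 0 0;0 4 0 0 0 0 0;0 2 0 0 0 0 0;0 2 0 0 0 0 0;0 2 0 0 0 0 0;0 2 0 0 0 0 0;0 2 0 0 0 0 0;0 2 0 0 0 0 0'
python3 - <<'E'
from h import *
report((562,134,99.1))
E
```

```text
time_s: 20.2
ee_pos: [573.2, 56.4, -19.4]
ee_rot: [180.0, 0.0, 99.2]
force: [0.8, -1.7, -0.3]
gripper_width: 46.0
gripper_force: 1.2
scale world [561.2 138.2  99.5] n 51 res 0.53 | grinder x,y [-188.8    4.3] yaw 6.87
tcp grinder [-270.8   -3.8] yaw 6.62 z -19.4 F [ 0.7 -1.7  0.2]
```

```bash
python3 -m crank '0 2 0 0 0 0 0.3;0 4 0 0 0 0 0.6;0 5 0 0 0 0 0.8;0 6 0 0 0 0 0.8;0 6 0 0 0 0 0.8;0 6 0 0 0 0 0.8;0 6 0 0 0 0 0.8;0 6 0 0 0 0 0.8;0 4 0 0 0 0 0.6;0 2 0 0 0 0 0.2'
python3 - <<'E'
from h import *
b,p=report((560,185,93.5))
for n in("dosing_cup",): print([np.round(d["point"],1).tolist() for d in models.search_frame(n,"top")][:3])
E
```

```text
time_s: 21.5
ee_pos: [568.0, 103.5, -19.4]
ee_rot: [-180.0, -0.0, 92.7]
force: [0.3, -2.5, 0.0]
gripper_width: 45.6
gripper_force: 1.2
scale world [565.5 186.7  93. ] n 49 res 0.52 | grinder x,y [-140.5   -2.1] yaw 0.4
tcp grinder [-223.6   -0.9] yaw 0.11 z -19.4 F [-0.5 -1.5 -0.3]
[[743.1, 137.9, 3.3], [567.5, 205.9, 24.3], [421.8, 228.8, 8.1]]
```

Run:
```python
from h import *
b=cv2.imread("pics/top0.png").astype(float).mean(2)
for sgn,xs in((1,np.arange(-56,60,2)),(-1,np.arange(-58,-40,2)),(1,np.arange(-56,-30,2)),(1,np.arange(30,60,2))):
  ys=np.arange(48,86,1.)
  v=[]
  for y in ys:
    px=np.array([w2p("top",[*g2w((x,sgn*y)),23]) for x in xs]);v.append(map_coordinates(b,[px[:,1],px[:,0]],order=1).mean())
  print(sgn,xs[0],xs[-1],list(zip(ys.astype(int).tolist(),np.round(v).astype(int).tolist())))
```

```text
1 -56 58 [(48, 208), (49, 208), (50, 206), (51, 200), (52, 188), (53, 171), (54, 158), (55, 159), (56, 173), (57, 190), (58, 203), (59, 210), (60, 213), (61, 215), (62, 216), (63, 215), (64, 214), (65, 213), (66, 213), (67, 214), (68, 215), (69, 216), (70, 216), (71, 216), (72, 217), (73, 217), (74, 213), (75, 203), (76, 188), (77, 176), (78, 175), (79, 183), (80, 193), (81, 201), (82, 205), (83, 208), (84, 210), (85, 210)]
-1 -58 -42 [(48, 176), (49, 176), (50, 174), (51, 171), (52, 168), (53, 160), (54, 148), (55, 137), (56, 135), (57, 151), (58, 169), (59, 187), (60, 194), (61, 200), (62, 203), (63, 205), (64, 207), (65, 208), (66, 210), (67, 210), (68, 210), (69, 210), (70, 212), (71, 215), (72, 217), (73, 216), (74, 214), (75, 212), (76, 206), (77, 199), (78, 192), (79, 192), (80, 195), (81, 199), (82, 201), (83, 201), (84, 200), (85, 200)]
1 -56 -32 [(48, 207), (49, 208), (50, 209), (51, 207), (52, 194), (53, 174), (54, 157), (55, 160), (56, 178), (57, 196), (58, 207), (59, 211), (60, 215), (61, 216), (62, 215), (63, 215), (64, 214), (65, 213), (66, 213), (67, 214), (68, 215), (69, 216), (70, 217), (71, 217), (72, 217), (73, 216), (74, 207), (75, 191), (76, 174), (77, 168), (78, 177), (79, 188), (80, 198), (81, 202), (82, 206), (83, 208), (84, 209), (85, 209)]
1 30 58 [(48, 207), (49, 207), (50, 206), (51, 204), (52, 192), (53, 174), (54, 157), (55, 155), (56, 170), (57, 187), (58, 201), (59, 208), (60, 213), (61, 216), (62, 217), (63, 217), (64, 217), (65, 217), (66, 217), (67, 217), (68, 217), (69, 217), (70, 217), (71, 217), (72, 217), (73, 217), (74, 214), (75, 207), (76, 196), (77, 184), (78, 180), (79, 182), (80, 191), (81, 199), (82, 204), (83, 208), (84, 209), (85, 211)]
```

```bash
python3 -m crank '0 1 0 0 0 0 0;0 2 -0.3 0 0 0 0;0 3 -0.4 0 0 0 0;0 3 -0.4 0 0 0 0;0 3 -0.4 0 0 0 0;0 2 -0.2 0 0 0 0'
python3 - <<'E'
from h import *
report((564,200,93))
E
```

```text
time_s: 22.35
ee_pos: [565.7, 117.4, -19.3]
ee_rot: [180.0, -0.0, 92.7]
force: [0.4, -2.3, -1.6]
gripper_width: 45.4
gripper_force: 1.1
scale world [563.1 200.   92.9] n 48 res 0.63 | grinder x,y [-127.2   -0.3] yaw 0.29
tcp grinder [-209.6    0.9] yaw 0.13 z -19.4 F [ 0.7 -1.9 -1.1]
```

```bash
python3 -m crank '0 2 0 0 0 0 0;0 4 0 0 0 0 0;0 6 0 0 0 0 0;0 6 0 0 0 0 0;0 6 0 0 0 0 0;0 6 0 0 0 0 0;0 4 0 0 0 0 0;0 2 0 0 0 0 0'
python3 - <<'E'
from h import *
report((562,236,92.8),"LR")
E
```

```text
time_s: 23.4
ee_pos: [563.9, 153.4, -19.4]
ee_rot: [180.0, 0.0, 92.7]
force: [-0.1, -2.3, 0.4]
gripper_width: 45.5
gripper_force: 1.3
scale world [ 488.  1486.2   93.4] n 0 res nan | grinder x,y [1161.1   16.3] yaw 0.75
tcp grinder [-173.6    1. ] yaw 0.13 z -19.4 F [ 0.2 -2.   0.4]
  return _methods._mean(a, axis=axis, dtype=dtype,
  ret = ret.dtype.type(ret / rcount)
```

```bash
cat >> h.py <<'E'
def cup(img,w0):
    """bright mouth interior / rim circle at z=72: radial edge fit of outer rim, returns world xy"""
    u,v=w2p("top",[*w0,72]);r=int
    s=8;x0,y0=r(u)-20,r(v)-20
    g=cv2.resize(img[y0:y0+40,x0:x0+40],None,fx=s,fy=s,interpolation=cv2.INTER_CUBIC).max(2)
    R=29.5*502.2/(1589-72)*s
    c=cv2.HoughCircles(cv2.GaussianBlur(g,(5,5),2),cv2.HOUGH_GRADIENT,1,20,param1=60,param2=10,minRadius=r(R*.75),maxRadius=r(R*1.15))
    out=[]
    if c is not None:
        for X,Y,q in c[0][:4]:
            p=p2w("top",(x0+(X+.5)/s-.5,y0+(Y+.5)/s-.5),72)[:2];out.append((w2g(p).round(1).tolist(),round(q/R*29.5,1)))
    return out
E
python3 - <<'E'
from h import *
print("start",cup(cv2.imread("pics/top0.png"),(558.7,149.4)),"scale",w2g((562,132.8)))
b=grab_frame("top");cv2.imwrite("pics/t4.png",b)
print("now",cup(b,g2w((-74,-.3))))
for c in("top","scene"):
    if c=="scene":grab_frame(c)
    print(c,[(w2g(d["point"]).round(1).tolist(),round(d["point"][2]),round(d["p"],2)) for n in("dosing_cup","cup_mouth","spout") for d in models.search_frame(n,c)])
A=cv2.resize(b[178:258,205:305],(800,640),interpolation=2)[:600];cv2.imwrite("pics/j.png",A)
E
```

```text
start [([-175.1, 10.0], np.float32(25.0)), ([-178.0, 2.5], np.float32(25.6)), ([-182.8, 9.8], np.float32(31.2)), ([-178.8, 17.5], np.float32(33.0))] scale [-194.22689959    3.81463945]
now [([-74.6, 4.5], np.float32(25.2)), ([-77.6, -5.6], np.float32(27.4)), ([-68.5, -0.9], np.float32(32.9)), ([-81.7, 7.7], np.float32(33.0))]
top [([-69.1, -2.3], 22, 0.75), ([-382.6, 52.7], 4, 0.62), ([-93.9, 136.3], 5, 0.56), ([-198.2, -178.1], 4, 0.52), ([-92.1, 135.7], 6, 0.83), ([-72.1, 0.5], 19, 0.79), ([-201.6, -177.2], 3, 0.79), ([-379.9, 51.7], 6, 0.63), ([-1.9, 2.3], 216, 0.36), ([78.8, 14.5], 206, 0.92)]
scene [([-93.5, 137.1], 27, 0.73), ([-379.8, 61.2], 27, 0.71), ([-202.0, -167.5], 27, 0.6), ([-200.4, -171.5], 24, 0.88), ([-64.2, 22.5], 45, 0.62), ([-103.5, 139.6], 27, 0.55), ([-377.1, 54.5], 29, 0.53), ([148.3, 28.1], 194, 0.81)]
```

View pics/j.png

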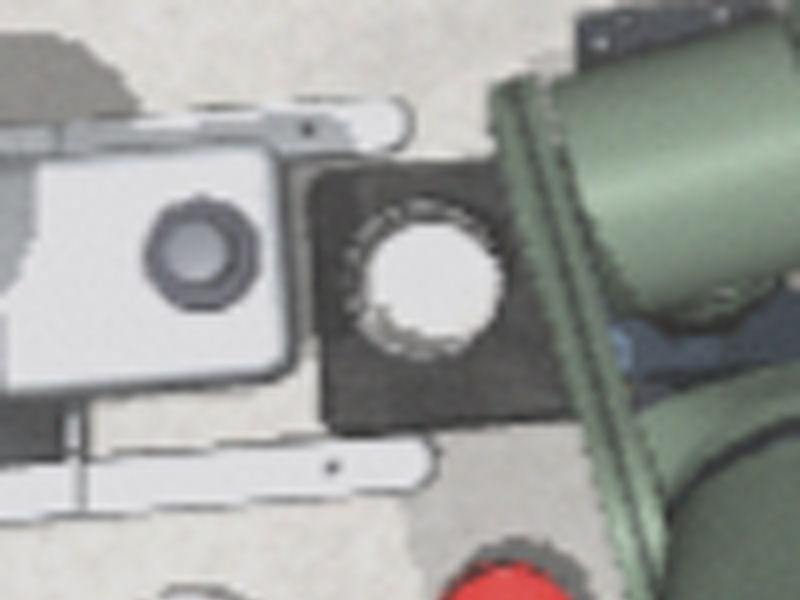

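The cup stands on the scale with its rim centred at (425,280). The scale's front edge, at x of about 315, is between the toes, with gaps to both feet.

Run:
```python
from h import *
pj=lambda x,y:(205+(x+.5)/8-.5,178+(y+.5)/8-.5)
print("cup z72",w2g(p2w("top",pj(425,279.5),72)),"z46",w2g(p2w("top",pj(425,279.5),46)))
print("front edge",[w2g(p2w("top",pj(*q),15)).round(1) for q in((312,200),(323,400))])
print("head front",[w2g(p2w("top",pj(*q),185)).round(1) for q in((283,200),(293,330))])
print("toes",[w2g(p2w("top",pj(*q),23)).round(1) for q in((410,125),(437,462))])
print("button",w2g(p2w("top",pj(200,252),213)))
```

```text
cup z72 [-72.84146788   0.18503866] z46 [-71.45134912  -2.5774178 ]
front edge [array([-27.3, -40.6]), array([-26.7,  38.7])]
head front [array([-30.8, -19.6]), array([-31.5,  26.6])]
toes [array([-68.4, -66.5]), array([-70.2,  66.7])]
button [-3.56730389 -0.01376408]
```

```bash
python3 -m crank '0 2 0 0 0 0 0;0 4 0 0 0 0 0;0 6 0 0 0 0 0;0 6 0 0 0 0 0;0 6 0 0 0 0 0;0 6 0 0 0 0 0;0 6 0 0 0 0 0;0 6 0 0 0 0 0;0 5 0 0 0 0 0;0 3 0 0 0 0 0'; python3 -m crank '0 3 0 0 0 0 0;0 4 0 0 0 0 0;0 4 0 0 0 0 0;0 4 0 0 0 0 0;0 3 0 0 0 0 0;0 2 0 0 0 0 0;0 1 0 0 0 0 0;0 0 0 0 0 0 0'
python3 - <<'E'
from h import *
s=env.state();print(w2g(s["ee_pos"]))
E
```

```text
time_s: 25.1
ee_pos: [561.6, 203.3, -19.3]
ee_rot: [180.0, 0.0, 92.7]
force: [0.4, -4.1, 2.2]
gripper_width: 45.5
gripper_force: 1.9
time_s: 26.1
ee_pos: [560.6, 224.2, -19.3]
ee_rot: [180.0, -0.0, 92.7]
force: [0.5, -2.7, 2.7]
gripper_width: 45.5
gripper_force: 1.6
[-102.86349271    1.02132153]
```

```bash
python3 -m crank '0 1 0 0 0 0 0;0 1 0 0 0 0 0;0 0.5 0 0 0 0 0;0 0 0 0 0 0 0;0 -5 0 0 0 0 0;0 -15 0 0 0 0 0;0 -20 0 0 0 0 0;0 -40 0 0 0 0 0;0 -50 0 -30 0 0 0;0 -50 0 -50 0 0 0'; python3 -m crank '0 -30 0 -60 0 0 0;1 -20 0 -60 0 0 0;1 -20 0 -60 0 0 0;1 0 0 -10 0 0 0;1 0 0 0 0 0 0'
python3 - <<'E'
from h import *
b=grab_frame("top");cv2.imwrite("pics/t5.png",b)
a=grab_frame("scene");cv2.imwrite("pics/s5.png",a)
A=cv2.resize(a[200:310,210:310],(400,440),interpolation=2);B=cv2.resize(b[180:260,195:275],(400,400),interpolation=2)
cv2.imwrite("pics/k.png",np.hstack([A[:400],B]))
g=cv2.GaussianBlur(b.max(2).astype(float),(3,3),.6)
# rear edge: profile along gx, averaged over gy
for ys in((-40,-10),(10,40)):
  xs=np.arange(-100,-70,1.);v=[]
  for x in xs:
    px=np.array([w2p("top",[*g2w((x,y)),15]) for y in np.arange(ys[0],ys[1],2)]);v.append(map_coordinates(g,[px[:,1],px[:,0]],order=1).mean())
  d=np.gradient(v);print("rear edge gx",xs[d.argmin()],np.round(v).astype(int).tolist())
E
```

```text
time_s: 27.35
ee_pos: [567.2, 49.7, 54.3]
ee_rot: [-179.8, -0.0, 92.7]
force: [1.2, 0.7, 0.0]
gripper_width: 45.8
gripper_force: 0.0
time_s: 27.98
ee_pos: [571.6, -15.6, 239.2]
ee_rot: [180.0, -0.0, 92.7]
force: [-0.0, -0.6, -0.6]
gripper_width: 8.7
gripper_force: 0.0
rear edge gx -84.0 [213, 213, 213, 214, 214, 214, 214, 215, 215, 214, 212, 208, 203, 190, 174, 158, 140, 121, 103, 91, 85, 80, 77, 77, 77, 77, 78, 80, 82, 83]
rear edge gx -83.0 [216, 216, 216, 216, 216, 216, 216, 217, 217, 216, 214, 211, 206, 195, 178, 161, 143, 124, 105, 91, 85, 79, 75, 74, 72, 72, 71, 72, 72, 74]
```

View pics/k.png

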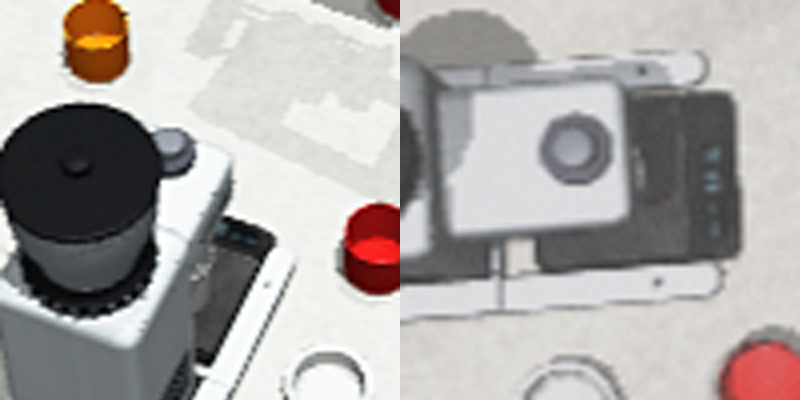

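The top crop shows the scale seated between the feet, with its front edge at x≈537 and the bridge at x≈502. The cup rim just peeks out at (650,170) from under the head. In the scene crop the cup stands at (205,270). Next I check the numbers before pressing the button.

Run:
```python
from h import *
pk=lambda x,y:(195+(x-400+.5)/5-.5,180+(y+.5)/5-.5)
print("cup rim edge",w2g(p2w("top",pk(650,172),72)),"scale front",w2g(p2w("top",pk(537,250),15)),"bridge",w2g(p2w("top",pk(502,250),0)),w2g(p2w("top",pk(502,250),23)))
print("button",w2g(p2w("top",pk(573,148),213)),p2w("top",pk(573,148),213))
pj=lambda x,y:(205+(x+.5)/8-.5,178+(y+.5)/8-.5)
for z in(250,350,450,550): print(z,[p2w("top",pj(*q),z)[:2].round().tolist() for q in((495,90),(640,600))])
s=env.state();print(s["ee_pos"].round(1),s["qpos"].round(1),w2g((558,320)))
```

```text
cup rim edge [-32.86352643   1.85328345] scale front [45.67763015 39.83570131] bridge [69.75253998 37.06150471] [66.51519041 38.86092095]
button [-2.54585424  0.29415951] [556.82163086 324.44342258 213.        ]
250 [[605.0, 219.0], [433.0, 175.0]]
350 [[590.0, 215.0], [430.0, 174.0]]
450 [[575.0, 211.0], [428.0, 173.0]]
550 [[560.0, 207.0], [426.0, 173.0]]
[570.6 -14.9 237.2] [-2.7 16.6 85.1  0.  78.5 -5.4] [-7.03815698 -0.68142965]
```

Run:
```python
from h import *
b=cv2.imread("pics/top0.png");g=cv2.GaussianBlur(b.max(2).astype(float),(3,3),.6)
p,_,_=track(b,(562,132.8,99.2));a=np.radians(p[2]);R=np.array([[np.cos(a),-np.sin(a)],[np.sin(a),np.cos(a)]])
xs=np.arange(-80,-50,.5);v=[]
for x in xs:
    px=np.array([w2p("top",[*(p[:2]+R@[x,y]),15]) for y in np.arange(-40,40,2)]);v.append(map_coordinates(g,[px[:,1],px[:,0]],order=1).mean())
v=np.array(v);print("rear",xs[np.gradient(v).argmin()],"150 crossing",xs[np.where(v<150)[0][0]])
c=p2w("top",crop2px(636.5,172.5),72)[:2];print("cup in scale",R.T@(c-p[:2]))
for n in("scene","top"):
    grab_frame(n);print(n,[(w2g(d["point"]).round(1).tolist(),round(d["point"][2]),round(d["p"],2)) for d in models.search_frame("dosing_cup",n)][:4])
```

```text
rear -65.5 150 crossing -66.0
cup in scale [17.66930529  0.62628473]
scene [([-99.4, 134.0], 28, 0.92), ([-377.6, 58.1], 31, 0.65), ([-200.4, -167.3], 29, 0.56), ([147.7, 25.7], 196, 0.47)]
top [([-198.6, -174.7], 2, 0.61), ([-91.3, 137.5], 4, 0.54)]
```

```bash
python3 -m crank '1 30 1 0 0 0 0;1 50 1 0 0 0 0;1 50 1 0 0 0 0;1 50 1 0 0 0 0;1 50 1 0 0 0 0;1 45 1 0 0 0 0;1 30 0 0 0 0 0;1 20 0 0 0 0 0;1 10 0 0 0 0 0;1 0 0 0 0 0 0'; python3 -m crank '1 0 0 10 0 0 0;1 0 0 10 0 0 0;1 0 0 10 0 0 0;1 0 0 5 0 0 0;1 0 0 0 0 0 0'
```

```text
time_s: 29.52
ee_pos: [562.1, 319.9, 239.0]
ee_rot: [-180.0, 0.0, 92.7]
force: [0.3, 0.0, 0.2]
gripper_width: 0.2
gripper_force: 0.0
time_s: 30.15
ee_pos: [561.9, 319.8, 203.8]
ee_rot: [-180.0, 0.0, 92.7]
force: [0.0, -0.4, 1.1]
gripper_width: 0.6
gripper_force: 0.0
```

Tips are estimated at 229 mm. I'm feeling down for the button in small steps.

```bash
python3 -m crank '1 0 0 3 0 0 0;1 0 0 3 0 0 0;1 0 0 3 0 0 0;1 0 0 2 0 0 0;1 0 0 0 0 0 0'|sed -n '2p;4p'
```

```text
ee_pos: [561.9, 319.9, 193.1]
force: [0.4, -0.4, -0.0]
```

```bash
python3 -m crank '1 0 0 2 0 0 0;1 0 0 2 0 0 0;1 0 0 0 0 0 0'|sed -n '2p;4p'
```

```text
ee_pos: [561.9, 319.9, 189.1]
force: [0.1, -0.1, -0.7]
```

```bash
python3 -m crank '1 0 0 1 0 0 0;1 0 0 1 0 0 0;1 0 0 0 0 0 0'|sed -n '2p;4p';python3 -m crank '1 0 0 1 0 0 0;1 0 0 1 0 0 0;1 0 0 0 0 0 0'|sed -n '2p;4p'
```

```text
ee_pos: [562.1, 320.1, 187.6]
force: [0.1, 0.4, 1.0]
ee_pos: [562.1, 320.0, 185.5]
force: [-0.4, -1.0, 2.9]
```

```bash
python3 -m crank '1 0 0 1 0 0 0;1 0 0 1 0 0 0;1 0 0 0 0 0 0'|sed -n '2p;4p';python3 -c "from workcell import env;print(env.state()['force'].round(1))"
```

```text
ee_pos: [562.1, 320.1, 183.5]
force: [-1.6, -0.2, 3.5]
[-1.6 -0.2  3.5]
```

```bash
python3 -m crank '1 0 0 1 0 0 0;1 0 0 1 0 0 0;1 0 0 0 0 0 0'|sed -n '2p;4p'; python3 -m crank '1 0 0 1 0 0 0;1 0 0 0 0 0 0'|sed -n '2p;4p'
```

```text
ee_pos: [562.1, 320.1, 182.0]
force: [-0.9, -0.5, 6.7]
ee_pos: [562.2, 320.1, 181.9]
force: [-1.6, -2.4, 9.8]
```

The button bottomed out at 9.8 N after about 6 mm of travel. Coming away now.

```bash
python3 -m crank '1 0 0 -3 0 0 0;1 0 0 -10 0 0 0;1 0 0 -30 0 0 0;1 0 0 -20 0 0 0;1 -40 0 0 0 0 0;1 -60 0 0 0 0 0;1 -60 0 0 0 0 0;1 -50 0 0 0 0 0;1 -20 0 0 0 0 0;1 0 0 0 0 0 0'
python3 - <<'E'
from h import *
b=grab_frame("top");o=cv2.imread("pics/t5.png")
d=cv2.absdiff(b,o).max(2)[178:262,190:275];print("changed px near grinder/scale",int((d>40).sum()),d.max())
d2=cv2.absdiff(b,cv2.imread("pics/top0.png")).max(2)
for n,w in(("tamper",(709,380)),("basket",(412,352)),("portafilter",(414,-238)),("red",(425,226)),("red2",(520,-56)),("orange",(740,135)),("spoon",(450,545))):
    u,v=w2p("top",[*w,10]).astype(int);print(n,int((d2[v-12:v+12,u-12:u+12]>50).sum()))
E
```

```text
time_s: 34.15
ee_pos: [573.0, 89.8, 243.1]
ee_rot: [-180.0, -0.0, 92.6]
force: [-0.0, 1.9, 0.3]
gripper_width: 0.4
gripper_force: 0.0
changed px near grinder/scale 0 32
tamper 0
basket 0
portafilter 0
red 0
red2 453
orange 114
spoon 0
```

```bash
python3 -c "from workcell import env;print(env.job_done())"
```

```text
the job is handed in; nothing more can be done
None
```

The scale is between the grinder's feet with the cup still standing, centred under the spout to within about 2 mm by my measurement. I then pressed start to its stop, withdrew the arm and handed the job in at about 34 s; it returned no verdict.

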